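# Lock the spare-key toggle fob into the acrylic organiser

### The job

Take the yellow key fob from its white stand and lock it into the black plate on the clear organiser: feel its steel T-foot through the narrow slot, push it down against the spring, give it a quarter turn and let it spring up into the groove underneath, so that it stays there upright by itself. The plate may sit anywhere along its short track, so find the slot by touch and work gently: never load the organiser with more than 25 N. Leave the bowl with its ball, the tag ring and the brush where they are.

Things in the scene. Friction and masses are not known exactly. Their poses are not given: they have to be found in the camera images.
- fob: Loose toggle fob, upright, about 70 g. Origin: centre of the underside of its T-foot, z up the stem. From the origin up: steel T-foot, a bar 36 mm along x, 9 along y, 8 high (z 0-8 mm); round stem 8 mm in diameter (z 8-22); round steel collar 34 mm in diameter (z 22-26); yellow wing (z 26-58). A half turn about z makes no difference.
- fob_grip (a point): Centre of the fob's flat yellow wing, 42 mm above the fob's origin; axes as the fob's. The wing is 40 mm along x, 12 mm thick along y and 32 mm high: pinch it across y from above. A small steel wire loop stands 6 mm above its top edge at the +x end.
- stand: Fixed white parking block, 70 mm along x, 50 along y, 16 high; origin at the centre of its underside. The fob starts upright in its pocket (40 x 13 mm, 10 mm deep, floor 6 mm above the origin, long side along x) and lifts straight up out of it.
- organiser: Fixed clear acrylic organiser, 200 mm along x, 320 along y; origin at the centre of its underside. Low deck, top at z 55 mm, carrying the black lock plate between two aluminium rails that run along x, as high as the plate; raised tier over y +40 to +160 mm, top at z 105 mm, carrying the bowl. Steel spring clip on the -x rim at y -5 to 25 mm, up to z 77 mm.
- track_end (a point): Point on the organiser at x -18, y -70, z 64 mm, level with the plate's top; organiser axes. The slot's centre lies 4 to 32 mm from here along +x (unknown), y 0. Slot: 40 mm along y, 11.4 along x, square edges, through the middle of the black plate (100 x 72 x 9 mm). The plate does not slide under allowed forces but gives 1 mm downward per 8 N (rubber gasket).
- lock_level (a point): 13 mm below track_end: height of the fob's origin when locked. Below the plate's top, the fob's origin: meets a white sprung pad at 10 mm (2.3 N, then 0.45 N per mm); is free to turn, either way, from 17 mm; stops hard (collar on plate) at 22 mm. After the quarter turn the spring lifts the foot into a groove under the plate, 12 mm wide, 4 deep, crosswise to the slot.
- bowl: Bystander: speckled grey ceramic bowl, rim diameter 92 mm, 40 mm high, on the raised tier; origin at the centre of its underside.
- ball_center (a point): Bystander: centre of the green ball, 44 mm in diameter, lying in the bowl.
- tagring: Bystander: flat steel tag ring, 36 mm outside diameter, 5 mm high, on the low deck at its far right corner; origin at the centre of its underside.
- brush: Bystander: red brush, 190 mm long along its x, lying on the console beyond the stand.
There are look-alikes about, which are no part of the job. What is meant by the fob is not pink, purple or red, and is the smaller of those in its own colour.

How it is judged:
By the outcome, as a careful person would: the job done as asked, in the order asked, and still so for the second after the job is handed in, with the robot touching nothing.
It also fails if it takes over 67 s, if anything falls off the work surface, if the arm or the gripper's body presses on something with over 40 N, if the wrist force passes 120 N, or if a joint passes its speed limit or range.

### The arm

A 7-joint arm with a two-finger parallel gripper is mounted at the origin on the work surface. World frame = base frame: x ahead of the robot, y to its left, z up, the work surface at z = 0. Lengths are in mm, angles in degrees, forces in N, time in s.
With the tool pointing down it reaches from about 400 to 900 mm from the base axis. Payload 5.6 kg.
Tool frame: the origin (TCP) lies at the very end of the fingers, on their centre line; the grasp point (between the pads) lies 19 mm behind it (env.pinch_z is the z of the grasp point in the tool frame, in mm); z points along the fingers, y is the line along which they close (so a half turn about z gives the same grasp; the last joint's range is limited). The gripper opens to 92 mm and grips with 3 to 60 N. Pads are 20 mm wide; open, the fingers measure 128 mm over their backs; the gripper's body (75 mm by 189 mm) begins 69 mm behind the grasp point.
Start: joints at [-65.604, 26.786, -0.665, 91.828, 0.344, 61.387, -3.226], TCP at [293.72, 579.86, 214.592] pointing down, gripper open.
Joint ranges: [-144.91, 144.91], [-17.63, 115.5], [-89.93, 88.59], [15.96, 139.68], [-74.01, 254.01], [8.47, 105.57], [-167.45, 167.45]. Speed limits (degrees/s): [147.25, 147.25, 180, 180, 180, 180, 180].

### API

Orientations are given as a 3x3 rotation matrix whose columns are the frame's x, y, z axes.
In Python, from plant import env gives the robot as it stands. The module is installed in compiled form; this text tells all that it offers.
- The arm moves only by the shell command python3 -m creep 'ROWS' [OPENING] [FORCE]. ROWS is JSON, a list that holds one entry, the list of rows, each a list of 6 numbers: the shift along the world's x, y, z in units of 0.2 m (1.0 is 0.2 m), then the turn, a rotation vector about the world's x, y, z in units of 90 degrees (1.0 is 90 degrees). In form: [[[x, y, z, ax, ay, az], ...]]. A call has 1 to 8 rows; each row shifts and turns the commanded pose from where the row before left it; what a row does not reach is not made up. A row lasts 1/12 s, in which the tool goes at most 41.7 mm and 7.16 degrees, less where a joint would pass 70% of its speed; a pose out of reach is approached as far as the arm can. A call with a number of a shift or a turn outside -1 to 1 is refused whole. A call with a gripper value outside its range is refused whole. OPENING is the finger opening in mm, from 0 to 91.9, set as the call begins (- or left out, the last holds). The fingers move at their own pace and stop on an object; FORCE is the grip in N (left out, the last holds). Time passes only in rows, so rows that do not move let the fingers close. It gives the time, the measured TCP pose, the force, the opening and the grip force at its end, in the units of the state.
- env.read_state(): the state, without advancing time (a new reading comes with each control period).
- env.grab_frame(name): name is "scene" or "top" or "wrist"; returns the picture (480x640x3 uint8, blue, green, red); there is no depth.
- env.camera_params(name): a dict with "fx", "fy", "cx", "cy" (pixels), "k1" (the pictures are not rectified: a ray, as slopes to the right and down, at radius r is drawn at 1 + k1 r^2 times it, then the intrinsics apply), "R" (3x3) and "t" (3): a world point X has camera coordinates R X + t; the wrist camera has in their place "mount" (4x4, takes a point from camera to tool coordinates, whose origin is the TCP and whose axes are the flange's). Camera axes: x right, y down, z forward; pixel columns grow to the right and rows downward; lengths in mm; the calibration is good to about 2 mm. A picture is of the moment at which its call begins: read the wrist's pose just before it. camera_params takes no time and is no camera call.
- env.job_done(): hands the job in; it is judged then, once.
Trained networks look in the newest picture that a camera, given by its name, has taken for a name from the list of things; names that differ only in an ending like _2 or _b are one class to them, and where a whole thing is asked for, a point or a joint stands for the part that bears it (a point fixed in the world has none). Each returns a list of dicts, best first, with "score" (0 to 1); they miss things now and then, are a little off and sometimes report something else, mostly with a low value. They report only what shows in the picture. A call takes as long as a camera call. They do not tell look-alikes from the thing itself.
- env.trace(camera, label): "region" (480x640 bool, what is visible of it).
- env.mark_of(camera, label): "at" ([x, y, z] in mm, in world coordinates, good to about 4 mm: a listed point, or the origin of a listed thing).
The state is a dict: "time": time; "joint_pos": joint angles; "joint_vel": joint speeds; "joint_efforts": joint torques, N m; "tool_pos": TCP position; "tcp_rot": TCP orientation; "wrist_force": force on the tool from outside, world axes, zero at the start; "wrist_torque": the same for the moment, N m; "opening": finger opening in mm; "grasp_force": force on a finger pad.
Only numpy, scipy, OpenCV 4.12 (cv2) and the standard library are available. Lean on these libraries where they do the work, as an engineer would, in place of code of your own. Each camera call takes 0.05 s, during which the arm holds its last target. There are 200 camera calls.

## Working session

There is one attempt and no reset: what is moved stays moved. The work goes in short steps, Python scripts to look and compute and a shell command to move; the robot and the scene stay as the last step left them, time stands still between calls to the robot, and variables do not carry over. Pictures are saved under pics/ and viewed, at most 10 in all, crops included, and the job is handed in when it is done.

```bash
mkdir -p pics; python3 - <<'E'
from plant import env
import cv2,numpy as np
for c in("scene","top"):
    im=env.grab_frame(c); cv2.imwrite(f"pics/{c}0.png",im)
    for l in("fob_grip","fob","stand","organiser","track_end","bowl","tagring","brush"):
        print(c,l,[(round(d["score"],2),np.round(d["at"],1).tolist()) for d in env.mark_of(c,l)][:4])
s=env.read_state(); print(s["time"],s["tool_pos"],np.round(s["tcp_rot"],3).tolist(),s["wrist_force"],env.pinch_z)
E
```

```text
scene fob_grip [(0.96, [567.3, -235.7, 52.2]), (0.93, [474.4, -231.9, 49.2]), (0.93, [543.7, -317.6, 47.0]), (0.84, [462.0, -336.4, 58.7])]
scene fob [(0.96, [543.6, -320.8, 3.8]), (0.72, [566.2, -238.2, -0.1]), (0.65, [476.2, -235.8, 3.6]), (0.6, [381.2, -274.4, 3.7])]
scene stand [(0.78, [478.2, -233.8, 1.4])]
scene organiser [(0.68, [601.1, 52.3, -0.8])]
scene track_end [(0.96, [567.1, -12.4, 65.4])]
scene bowl [(0.75, [627.6, 146.9, 104.0])]
scene tagring [(0.76, [637.2, -99.6, 52.5])]
scene brush [(0.72, [710.4, -323.8, 1.0])]
top fob_grip [(0.85, [457.7, -337.3, 56.3]), (0.73, [480.5, -237.2, 43.7]), (0.68, [383.9, -273.6, 46.3]), (0.62, [543.7, -323.7, 43.3])]
top fob [(0.74, [459.1, -335.4, 0.2]), (0.69, [381.4, -274.2, -6.8]), (0.65, [565.5, -237.2, 1.2]), (0.62, [476.4, -236.3, 4.8])]
top stand [(0.93, [477.2, -232.8, -2.8])]
top organiser [(0.87, [597.0, 53.8, -1.2])]
top track_end [(0.76, [568.1, -10.5, 64.2])]
top bowl [(0.71, [631.4, 152.4, 103.9])]
top tagring [(0.47, [639.6, -99.5, 55.5]), (0.21, [565.4, -11.3, 50.0])]
top brush [(0.89, [701.2, -324.9, 1.0])]
0.9 [293.72792487 579.84582429 214.57393168] [[-0.892, 0.452, 0.0], [0.452, 0.892, -0.0], [-0.0, 0.0, -1.0]] [0.19929986 0.09886656 0.15688342] -18.700000000000003
```

View pics/scene0.png

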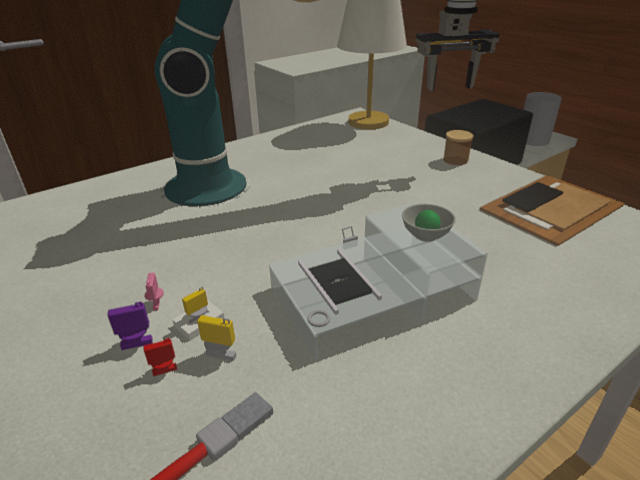

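View pics/top0.png

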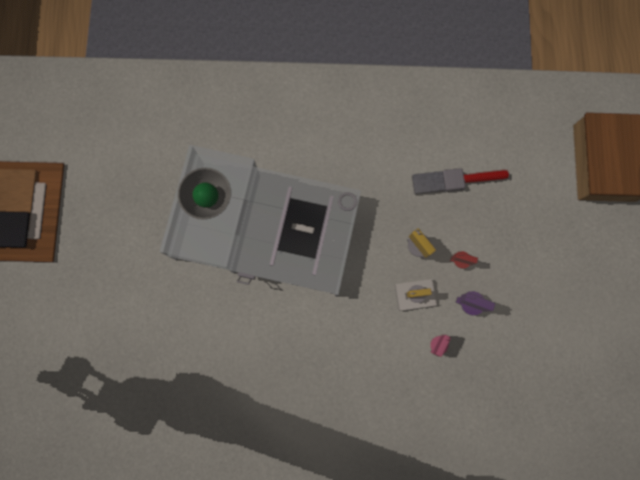

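Top view: the small yellow fob sits on the white stand (~px 418,293). The larger yellow look-alike is at (421,242), and the slot with its pale pad is at (303,228). I'll go over the organiser first for a wrist look.

```bash
python3 -m creep '[[[0.1,-0.17,0.02,0,0,-0.03],[0.1,-0.17,0.02,0,0,-0.03],[0.1,-0.17,0.02,0,0,-0.03],[0.1,-0.17,0.02,0,0,-0.03],[0.1,-0.17,0,0,0,-0.03],[0.1,-0.17,0,0,0,-0.03],[0.1,-0.17,0,0,0,-0.03],[0.1,-0.17,0,0,0,-0.03]]]' 50 20
python3 -m creep '[[[0.08,-0.19,0,0,0,-0.03],[0.08,-0.19,0,0,0,-0.03],[0.08,-0.19,0,0,0,-0.03],[0.08,-0.19,0,0,0,-0.03],[0.08,-0.19,0,0,0,-0.03],[0.08,-0.19,0,0,0,-0.03],[0.08,-0.19,0,0,0,-0.03],[0.08,-0.19,0,0,0,-0.03]]]'
python3 - <<'E'
from plant import env
import cv2,numpy as np
np.set_printoptions(precision=3,suppress=True)
s=env.read_state(); print(s["time"],s["tool_pos"],s["tcp_rot"])
p=env.camera_params("wrist");print(p)
cv2.imwrite("pics/w1.png",env.grab_frame("wrist"))
E
```

```text
time: 1.57
tool_pos: [454.4, 306.2, 231.0]
tcp_rot: [[-0.661, 0.75, 0.001], [0.75, 0.661, 0.001], [0.0, 0.001, -1.0]]
wrist_force: [0.5, 1.5, -0.0]
opening: 50.3
grasp_force: 0.0
time: 2.23
tool_pos: [582.3, 2.0, 231.0]
tcp_rot: [[-0.339, 0.941, 0.001], [0.941, 0.339, 0.0], [0.0, 0.001, -1.0]]
wrist_force: [0.9, 0.5, -0.5]
opening: 50.1
grasp_force: 0.0
2.2333 [582.263   1.996 230.977] [[-0.339  0.941  0.001]
 [ 0.941  0.339  0.   ]
 [ 0.     0.001 -1.   ]]
{'fx': 361.5388991538944, 'fy': 361.5388991538944, 'cx': 317.89355876013826, 'cy': 242.71684691159857, 'k1': -0.038618008995394006, 'mount': array([[   0.   ,   -0.968,   -0.25 ,   69.987],
       [   1.   ,   -0.   ,    0.   ,   -0.491],
       [  -0.   ,   -0.25 ,    0.968, -170.78 ],
       [   0.   ,    0.   ,    0.   ,    1.   ]])}
```

View pics/w1.png

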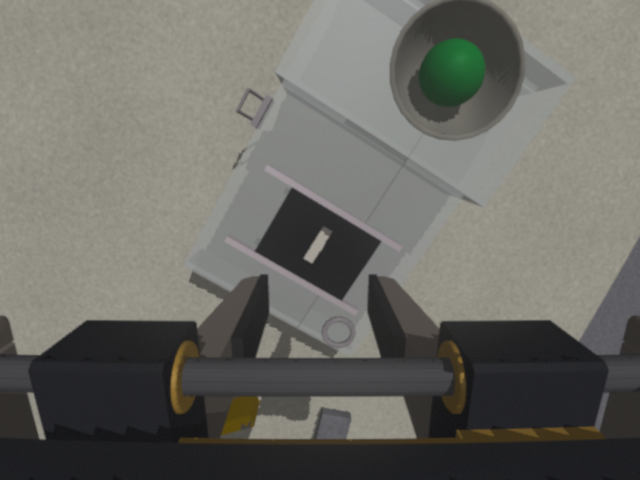

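Wrist view: the black plate spans about (255–381, 190–300) with the pale slot centred near (317,245). I'll project it to z=64.

```bash
cat > h.py <<'E'
import numpy as np,cv2
def K(p): return np.array([[p["fx"],0,p["cx"]],[0,p["fy"],p["cy"]],[0,0,1]]),np.array([p["k1"],0,0,0,0.])
def proj(p,uv,z,pos=None,rot=None):
    k,d=K(p); n=cv2.undistortPoints(np.float64(uv).reshape(-1,1,2),k,d).reshape(-1,2)
    r=np.c_[n,np.ones(len(n))]
    if "mount" in p:
        M=p["mount"]; o=np.array(rot)@M[:3,3]+pos; r=r@(np.array(rot)@M[:3,:3]).T
    else: o=-p["R"].T@p["t"]; r=r@p["R"]
    return (o+r*((z-o[2])/r[:,2])[:,None])[:,:2]
def rect(xy):
    (c,s,a)=cv2.minAreaRect(np.float32(xy)); return np.round(c,1),np.round(s,1),round(a,1)
E
python3 - <<'E'
from plant import env
from h import *
s=env.read_state();p=env.camera_params("wrist");pos,rot=s["tool_pos"],s["tcp_rot"]
im=cv2.imread("pics/w1.png"); g=im.max(2)
m=np.zeros_like(g); m[180:310,245:390]=1
def comp(b,seed):
    n,l=cv2.connectedComponents(b.astype(np.uint8));v,u=np.nonzero(l==l[seed[1],seed[0]]);return np.c_[u,v]
for t in(40,60): 
    uv=comp((g<t)&(m>0),(300,210)); print("plate",len(uv),rect(proj(p,uv,64,pos,rot)))
for t in(110,140,160):
    uv=comp((g>t)&(m>0),(314,248)); print("pad z54",len(uv),rect(proj(p,uv,54,pos,rot)),"z64",rect(proj(p,uv,64,pos,rot)))
print(im[235:255:4,300:336:4].max(2))
for l in("track_end","organiser"): print(l,[(d["score"],d["at"]) for d in env.mark_of("wrist",l)][:2])
cv2.imwrite("pics/w1c.png",cv2.resize(im[180:310,245:395],None,fx=5,fy=4.5,interpolation=cv2.INTER_CUBIC)[:600])
E
```

```text
plate 307101 (array([608.8, -66.5]), array([797.8, 522. ]), 18.9)
plate 6646 (array([591.3, -29.3]), array([70.7, 98.6]), 77.9)
pad z54 342 (array([591.5, -32.8]), array([34.2, 11. ]), 77.8) z64 (array([590.6, -30.1]), array([33.2, 10.7]), 77.8)
pad z54 285 (array([591.4, -32.7]), array([33. ,  9.6]), 77.3) z64 (array([590.5, -30.1]), array([32.1,  9.3]), 77.3)
pad z54 204 (array([591.5, -33. ]), array([30.1,  7.6]), 77.8) z64 (array([590.6, -30.3]), array([29.3,  7.4]), 77.8)
[[ 43  42  41  42  67 165 153 106  42]
 [ 42  42  42  43 152 164 163  69  42]
 [ 41  42  41 109 165 164 136  42  42]
 [ 42  44  45 162 164 164  57  43  41]
 [ 42  43 143 164 165 106  41  43  42]]
track_end []
organiser [(0.83, [601.5, 55.9, 2.5])]
```

View pics/w1c.png

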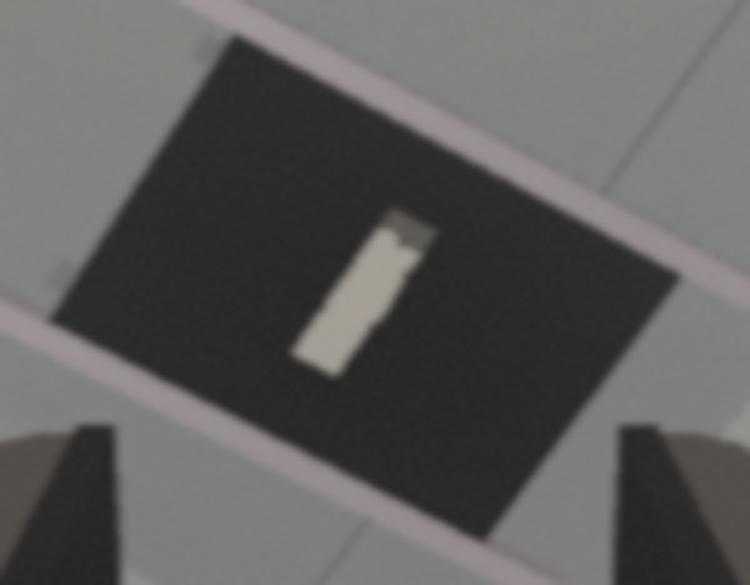

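```bash
python3 - <<'E'
from plant import env
from h import *
def comp(b,seed):
    n,l=cv2.connectedComponents(b.astype(np.uint8));v,u=np.nonzero(l==l[seed[1],seed[0]]);return np.c_[u,v]
s=env.read_state();p=env.camera_params("wrist");pos,rot=s["tool_pos"],s["tcp_rot"];print(s["time"],pos,np.round(rot,3).tolist(),s["joint_vel"])
im=env.grab_frame("wrist"); cv2.imwrite("pics/w2.png",im); g=im.max(2);m=np.zeros_like(g); m[140:310,225:400]=1
b=(g<60)&(m>0); n,l,st,_=cv2.connectedComponentsWithStats(b.astype(np.uint8)); i=1+np.argmax(st[1:,4]);print(st[i])
v,u=np.nonzero(l==i);print("wrist plate",rect(proj(p,np.c_[u,v],64,pos,rot)))
p=env.camera_params("top");im=cv2.imread("pics/top0.png")
uv=comp(im.max(2)<60,(290,235));print("top plate",len(uv),rect(proj(p,uv,64)))
for l,z in(("stand",16),):
    env.grab_frame("top")
    d=env.trace("top",l)[0]; v,u=np.nonzero(d["region"]); print(l,rect(proj(p,np.c_[u,v],z)))
hsv=cv2.cvtColor(im,cv2.COLOR_BGR2HSV); b=cv2.inRange(hsv,(18,120,60),(35,255,255))
uv=comp(b,(420,293)); print("wing",len(uv),rect(proj(p,uv,64)))
E
```

```text
2.3833 [ 5.82421839e+02 -3.84516875e-01  2.30718005e+02] [[-0.334, 0.942, 0.001], [0.942, 0.334, -0.002], [-0.002, 0.0, -1.0]] [-3.01515743 -0.67493877 -3.96618505  1.20118894 -0.91344763  0.34351572
 -0.34791503]
[ 257  186  124  111 6695]
wrist plate (array([588.6, -17.7]), array([70.4, 98.4]), 78.6)
top plate 1840 (array([587.4, -17.5]), array([68.9, 98.4]), 78.8)
stand (array([ 472.6, -232.7]), array([55.4, 74.1]), 9.5)
wing 128 (array([ 473.9, -230.9]), array([10.9, 40.8]), 8.4)
```

```bash
python3 -m creep '[[[-0.067,-0.146,0,0,0,-0.015],[-0.067,-0.146,0,0,0,-0.015],[-0.067,-0.146,-0.03,0,0,-0.015],[-0.067,-0.146,-0.05,0,0,-0.015],[-0.067,-0.146,-0.06,0,0,-0.015],[-0.067,-0.146,-0.06,0,0,-0.015],[-0.067,-0.146,-0.06,0,0,-0.015],[-0.067,-0.146,-0.06,0,0,-0.015]]]' >/dev/null
python3 -m creep '[[[0,0,0,0,0,0],[0,0,0,0,0,0],[0,0,0,0,0,0],[0,0,0,0,0,0]]]'
cat > look.py <<'E'
from plant import env
from h import *
import sys
s=env.read_state();p=env.camera_params("wrist");pos,rot=s["tool_pos"],s["tcp_rot"];print(s["time"],pos,np.degrees(np.arctan2(rot[1][1],rot[0][1])))
im=env.grab_frame("wrist"); cv2.imwrite(sys.argv[1],im)
b=cv2.inRange(cv2.cvtColor(im,cv2.COLOR_BGR2HSV),(18,120,60),(35,255,255)); b[330:]=0
n,l,st,c=cv2.connectedComponentsWithStats(b)
for i in range(1,n):
    if st[i,4]>150:
        v,u=np.nonzero(l==i);print("yellow",st[i],rect(proj(p,np.c_[u,v],64,pos,rot)))
for lb,z in(("stand",16),):
    for d in env.trace("wrist",lb)[:1]:
        v,u=np.nonzero(d["region"]);print(lb,rect(proj(p,np.c_[u,v],z,pos,rot)))
for d in env.mark_of("wrist","fob_grip")[:4]: print(d["score"],d["at"])
E
python3 look.py pics/w3.png
```

```text
time: 3.53
tool_pos: [475.9, -227.6, 167.0]
tcp_rot: [[-0.163, 0.987, 0.001], [0.987, 0.163, 0.001], [0.0, 0.001, -1.0]]
wrist_force: [0.2, 0.4, -0.0]
opening: 50.1
grasp_force: 0.0
3.5333 [ 475.85399947 -227.60481894  166.97024645] 9.364313591565692
yellow [308 218  16  55 753] (array([ 474.7, -231. ]), array([11.7, 44. ]), 7.7)
yellow [ 390  243   76   55 2226] (array([ 566.1, -235.8]), array([54.6, 31.2]), 38.2)
stand (array([ 474.1, -233.1]), array([51.6, 72.5]), 8.2)
0.95 [476.2, -235.0, 47.8]
0.82 [563.0, -237.0, 60.9]
0.65 [544.1, -320.2, 43.3]
0.6 [386.7, -274.2, 44.5]
```

View pics/w3.png

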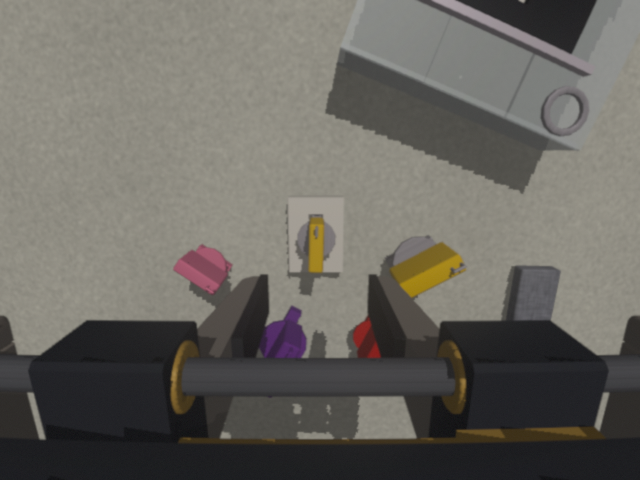

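Wrist view: the fob is in the stand at (316,243), with its loop at the far (+tool x) end. Nothing stands between the fingers and the fob.

```bash
python3 -m creep '[[[-0.004,-0.013,-0.08,0,0,-0.007],[-0.004,-0.013,-0.1,0,0,-0.007],[0,0,-0.12,0,0,0],[0,0,-0.12,0,0,0],[0,0,-0.1,0,0,0],[0,0,-0.08,0,0,0],[0,0,-0.05,0,0,0],[0,0,0,0,0,0]]]' 40 20
python3 -m creep '[[[0,0,0,0,0,0],[0,0,0,0,0,0],[0,0,0,0,0,0]]]'
```

```text
time: 4.35
tool_pos: [472.1, -233.9, 34.9]
tcp_rot: [[-0.138, 0.99, -0.003], [0.99, 0.138, 0.001], [0.002, -0.003, -1.0]]
wrist_force: [-0.8, -0.3, 0.6]
opening: 39.7
grasp_force: 0.0
time: 4.6
tool_pos: [473.8, -235.2, 37.7]
tcp_rot: [[-0.137, 0.991, 0.002], [0.991, 0.137, -0.001], [-0.001, 0.002, -1.0]]
wrist_force: [0.3, -0.3, -0.5]
opening: 40.1
grasp_force: 0.0
```

```bash
python3 -m creep '[[[0,0.01,0,0,0,0],[0,0,0,0,0,0],[0,0,0,0,0,0],[0,0,0,0,0,0],[0,0,0,0,0,0],[0,0,0,0,0,0]]]' 0 35
python3 -m creep '[[[0,0,0,0,0,0],[0,0,0,0,0,0]]]'
```

```text
time: 5.1
tool_pos: [473.2, -232.9, 36.8]
tcp_rot: [[-0.137, 0.991, 0.0], [0.991, 0.137, 0.0], [-0.0, 0.0, -1.0]]
wrist_force: [-0.2, -0.0, 2.1]
opening: 11.6
grasp_force: 35.0
time: 5.27
tool_pos: [473.2, -232.9, 36.8]
tcp_rot: [[-0.137, 0.991, 0.001], [0.991, 0.137, -0.0], [-0.0, 0.0, -1.0]]
wrist_force: [0.3, 1.0, 4.0]
opening: 11.7
grasp_force: 35.0
```

```bash
python3 -m creep '[[[0,0,0.03,0,0,0],[0,0,0.05,0,0,0],[0,0,0.08,0,0,0],[0,0,0.11,0,0,0],[0,0,0.11,0,0,0],[0,0,0.09,0,0,0],[0,0,0.06,0,0,0],[0,0,0.03,0,0,0]]]' 
python3 -m creep '[[[0.072,0.135,0,0,0,-0.027],[0.072,0.135,0,0,0,-0.027],[0.072,0.135,0,0,0,-0.027],[0.072,0.135,0,0,0,-0.027],[0.072,0.135,0,0,0,-0.027],[0.072,0.135,0,0,0,-0.027],[0.072,0.135,0,0,0,-0.027],[0.071,0.134,0,0,0,-0.026]]]'
python3 -m creep '[[[0,0,0,0,0,0],[0,0,0,0,0,0],[0,0,0,0,0,0],[0,0,0,0,0,0],[0,0,0,0,0,0]]]'
python3 - <<'E'
from plant import env
from h import *
s=env.read_state();p=env.camera_params("wrist");pos,rot=s["tool_pos"],s["tcp_rot"];print(s["time"],pos,np.degrees(np.arctan2(rot[1][1],rot[0][1])))
im=env.grab_frame("wrist"); cv2.imwrite("pics/w4.png",im)
for d in env.mark_of("wrist","fob")[:3]+env.mark_of("wrist","fob_grip")[:2]: print(d["score"],d["at"])
g=im.max(2);b=(g<60); b[330:]=0; n,l,st,_=cv2.connectedComponentsWithStats(b.astype(np.uint8))
for i in range(1,n):
    if st[i,4]>800: v,u=np.nonzero(l==i);print(st[i],rect(proj(p,np.c_[u,v],64,pos,rot)))
E
```

```text
time: 5.93
tool_pos: [473.3, -233.3, 150.6]
tcp_rot: [[-0.137, 0.991, 0.002], [0.991, 0.137, -0.001], [-0.001, 0.002, -1.0]]
wrist_force: [-0.1, 0.5, -0.8]
opening: 11.6
grasp_force: 35.0
time: 6.6
tool_pos: [587.7, -15.7, 148.0]
tcp_rot: [[0.201, 0.98, -0.002], [0.98, -0.201, -0.0], [-0.001, -0.002, -1.0]]
wrist_force: [0.5, -0.7, -0.1]
opening: 11.7
grasp_force: 35.0
time: 7.02
tool_pos: [587.3, -18.7, 148.6]
tcp_rot: [[0.201, 0.98, -0.0], [0.98, -0.201, -0.0], [-0.0, -0.0, -1.0]]
wrist_force: [-1.1, 0.2, -1.2]
opening: 12.1
grasp_force: 35.0
7.0167 [587.29447703 -18.73627895 148.55536843] -11.605475315869679
0.67 [572.2, -237.8, -1.0]
0.63 [590.7, -20.5, 113.5]
[ 250  198  139   94 9874] (array([588.4, -17.5]), array([70.5, 98.6]), 78.7)
[160 321 117   9 913] (array([497.8, -64.3]), array([ 6.9, 91.6]), 78.7)
[360 322 117   8 908] (array([651.2, -96.2]), array([ 6.1, 91.6]), 78.1)
```

View pics/w4.png

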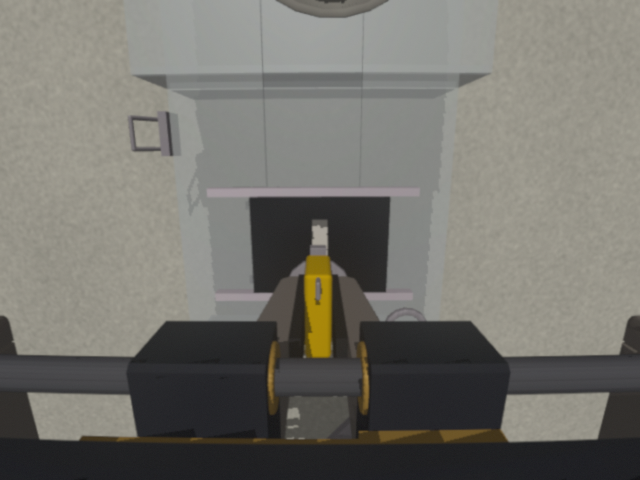

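Wrist view: the plate shows at (250–389, 198–292), the slot at (320,236) and the held fob in line with it. Next I descend until I feel contact.

```bash
python3 -m creep '[[[0.004,0.006,-0.03,0,0,0.003],[0,0,-0.06,0,0,0],[0,0,-0.07,0,0,0],[0,0,-0.05,0,0,0],[0,0,-0.03,0,0,0],[0,0,-0.01,0,0,0],[0,0,0,0,0,0],[0,0,0,0,0,0]]]' 
python3 -m creep '[[[0,0,0,0,0,0],[0,0,0,0,0,0],[0,0,0,0,0,0]]]'
python3 -m creep '[[[0,0,-0.005,0,0,0],[0,0,-0.005,0,0,0],[0,0,0,0,0,0]]]'
python3 -m creep '[[[0,0,-0.005,0,0,0],[0,0,-0.005,0,0,0],[0,0,0,0,0,0]]]'
```

```text
time: 7.83
tool_pos: [589.0, -16.1, 98.7]
tcp_rot: [[0.194, 0.981, 0.0], [0.981, -0.194, -0.0], [-0.0, 0.0, -1.0]]
wrist_force: [-0.3, -0.5, -0.9]
opening: 11.9
grasp_force: 35.0
time: 8.08
tool_pos: [589.1, -15.9, 99.1]
tcp_rot: [[0.194, 0.981, 0.001], [0.981, -0.194, 0.0], [0.0, 0.001, -1.0]]
wrist_force: [0.0, 0.1, -1.2]
opening: 12.2
grasp_force: 35.0
time: 8.33
tool_pos: [588.6, -15.9, 96.5]
tcp_rot: [[0.194, 0.981, -0.0], [0.981, -0.194, 0.0], [-0.0, -0.0, -1.0]]
wrist_force: [-0.7, -0.1, -0.7]
opening: 11.6
grasp_force: 35.0
time: 8.58
tool_pos: [588.6, -15.9, 94.4]
tcp_rot: [[0.194, 0.981, -0.0], [0.981, -0.194, -0.0], [-0.0, -0.0, -1.0]]
wrist_force: [-0.3, 1.0, -0.8]
opening: 11.7
grasp_force: 35.0
```

```bash
python3 -m creep '[[[-0.001,-0.007,0,0,0,0],[0,0,0,0,0,0],[0,0,-0.005,0,0,0],[0,0,0,0,0,0],[0,0,0,0,0,0]]]' 
python3 -m creep '[[[0,0,-0.005,0,0,0],[0,0,0,0,0,0]]]'
python3 -m creep '[[[0,0,-0.005,0,0,0],[0,0,0,0,0,0]]]'
```

```text
time: 9.0
tool_pos: [588.5, -17.4, 93.5]
tcp_rot: [[0.194, 0.981, -0.0], [0.981, -0.194, -0.0], [-0.0, -0.0, -1.0]]
wrist_force: [0.3, -0.2, -1.7]
opening: 11.9
grasp_force: 35.0
time: 9.17
tool_pos: [588.4, -17.3, 92.4]
tcp_rot: [[0.194, 0.981, -0.0], [0.981, -0.194, -0.0], [-0.0, -0.0, -1.0]]
wrist_force: [-0.4, 0.6, -0.9]
opening: 11.6
grasp_force: 35.0
time: 9.33
tool_pos: [588.4, -17.3, 91.4]
tcp_rot: [[0.194, 0.981, -0.0], [0.981, -0.194, -0.0], [-0.0, -0.0, -1.0]]
wrist_force: [0.1, -0.3, -1.4]
opening: 12.0
grasp_force: 35.0
```

```bash
for i in 1; do :; done; python3 -m creep '[[[0,0,-0.005,0,0,0],[0,0,-0.005,0,0,0],[0,0,0,0,0,0]]]'
python3 -m creep '[[[0,0,-0.005,0,0,0],[0,0,-0.005,0,0,0],[0,0,0,0,0,0]]]'
python3 -m creep '[[[0,0,-0.005,0,0,0],[0,0,-0.005,0,0,0],[0,0,0,0,0,0]]]'
```

```text
time: 9.58
tool_pos: [588.4, -17.3, 89.4]
tcp_rot: [[0.194, 0.981, -0.0], [0.981, -0.194, -0.0], [-0.0, -0.0, -1.0]]
wrist_force: [-0.2, 0.8, -1.8]
opening: 11.7
grasp_force: 35.0
time: 9.83
tool_pos: [588.4, -17.3, 87.4]
tcp_rot: [[0.194, 0.981, -0.0], [0.981, -0.194, -0.0], [-0.0, -0.0, -1.0]]
wrist_force: [0.1, -0.2, -0.0]
opening: 11.7
grasp_force: 35.0
time: 10.08
tool_pos: [588.4, -17.3, 85.4]
tcp_rot: [[0.194, 0.981, -0.0], [0.981, -0.194, -0.0], [-0.0, -0.0, -1.0]]
wrist_force: [-0.2, 0.3, -1.0]
opening: 11.4
grasp_force: 35.0
```

```bash
python3 -m creep '[[[0,0,-0.005,0,0,0],[0,0,-0.005,0,0,0],[0,0,0,0,0,0]]]'
python3 -m creep '[[[0,0,-0.005,0,0,0],[0,0,-0.005,0,0,0],[0,0,0,0,0,0]]]'
python3 -m creep '[[[0,0,-0.005,0,0,0],[0,0,-0.005,0,0,0],[0,0,0,0,0,0]]]'
```

```text
time: 10.33
tool_pos: [588.6, -17.3, 83.6]
tcp_rot: [[0.194, 0.981, 0.0], [0.981, -0.194, 0.0], [0.0, 0.0, -1.0]]
wrist_force: [-0.7, 0.1, 2.0]
opening: 11.8
grasp_force: 35.0
time: 10.58
tool_pos: [588.6, -17.4, 81.6]
tcp_rot: [[0.194, 0.981, 0.0], [0.981, -0.194, -0.0], [0.0, 0.0, -1.0]]
wrist_force: [-0.3, 0.2, 2.3]
opening: 12.2
grasp_force: 35.0
time: 10.83
tool_pos: [588.6, -17.3, 79.6]
tcp_rot: [[0.194, 0.981, 0.0], [0.981, -0.194, -0.0], [0.0, 0.0, -1.0]]
wrist_force: [-1.4, -0.7, 3.2]
opening: 11.9
grasp_force: 35.0
```

```bash
python3 -m creep '[[[0,0,-0.005,0,0,0],[0,0,-0.005,0,0,0],[0,0,0,0,0,0]]]'
python3 -m creep '[[[0,0,-0.005,0,0,0],[0,0,-0.006,0,0,0],[0,0,0,0,0,0],[0,0,0,0,0,0]]]'
```

```text
time: 11.08
tool_pos: [588.7, -17.4, 77.6]
tcp_rot: [[0.194, 0.981, 0.0], [0.981, -0.194, -0.0], [-0.0, 0.0, -1.0]]
wrist_force: [-0.9, 0.4, 3.5]
opening: 11.7
grasp_force: 35.0
time: 11.42
tool_pos: [588.6, -17.4, 75.5]
tcp_rot: [[0.194, 0.981, 0.0], [0.981, -0.194, -0.0], [0.0, 0.0, -1.0]]
wrist_force: [-0.6, 0.2, 4.4]
opening: 11.9
grasp_force: 35.0
```

```bash
python3 -c "
from plant import env;print(env.read_state()['joint_pos'])"
python3 -m creep '[[[0,0,0,0,0,0.04],[0,0,0,0,0,0.04],[0,0,0,0,0,0.04],[0,0,0,0,0,0]]]'
```

```text
[-21.97063313  32.85282682  26.88028194 107.80248083 -20.62068289
  44.13289575   4.99851775]
time: 11.75
tool_pos: [589.0, -17.3, 75.7]
tcp_rot: [[0.006, 1.0, 0.001], [1.0, -0.006, 0.0], [0.0, 0.001, -1.0]]
wrist_force: [0.9, 1.0, 5.1]
opening: 11.6
grasp_force: 35.0
```

Turning freely.

```bash
python3 -m creep '[[[0,0,0,0,0,0.05],[0,0,0,0,0,0.06],[0,0,0,0,0,0.06],[0,0,0,0,0,0.06],[0,0,0,0,0,0.06],[0,0,0,0,0,0.06],[0,0,0,0,0,0.05],[0,0,0,0,0,0]]]'
python3 -m creep '[[[0,0,0,0,0,0.06],[0,0,0,0,0,0.06],[0,0,0,0,0,0.06],[0,0,0,0,0,0.06],[0,0,0,0,0,0.06],[0,0,0,0,0,0.06],[0,0,0,0,0,0.06],[0,0,0,0,0,0]]]'
```

```text
time: 12.42
tool_pos: [589.0, -17.4, 75.7]
tcp_rot: [[-0.582, 0.813, 0.001], [0.813, 0.582, 0.0], [-0.0, 0.001, -1.0]]
wrist_force: [1.5, -0.5, 5.0]
opening: 11.5
grasp_force: 35.0
time: 13.08
tool_pos: [588.9, -17.4, 75.6]
tcp_rot: [[-0.958, 0.287, 0.001], [0.287, 0.958, 0.0], [-0.001, 0.001, -1.0]]
wrist_force: [-0.7, 0.2, 4.6]
opening: 11.6
grasp_force: 35.0
```

```bash
python3 -m creep '[[[0,0,0,0,0,0.04],[0,0,0,0,0,0.02],[0,0,0,0,0,0],[0,0,0,0,0,0],[0,0,0,0,0,0]]]'
python3 -c "
from plant import env;import numpy as np;r=env.read_state()['tcp_rot'];print(np.degrees(np.arctan2(r[1][1],r[0][1])))"
```

```text
time: 13.5
tool_pos: [588.8, -17.4, 75.5]
tcp_rot: [[-0.98, 0.197, 0.001], [0.197, 0.98, -0.0], [-0.001, 0.0, -1.0]]
wrist_force: [0.7, -0.1, 4.3]
opening: 11.9
grasp_force: 35.0
78.62608615629772
```

```bash
python3 -m creep '[[[0,0,0.006,0,0,0],[0,0,0.006,0,0,0],[0,0,0.006,0,0,0],[0,0,0,0,0,0]]]'
python3 -m creep '[[[0,0,0.005,0,0,0],[0,0,0.005,0,0,0],[0,0,0,0,0,0]]]'
```

```text
time: 13.83
tool_pos: [588.8, -17.3, 79.2]
tcp_rot: [[-0.981, 0.195, 0.001], [0.195, 0.981, -0.0], [-0.001, 0.0, -1.0]]
wrist_force: [0.4, 0.4, 3.5]
opening: 11.7
grasp_force: 35.0
time: 14.08
tool_pos: [588.8, -17.3, 81.2]
tcp_rot: [[-0.981, 0.194, 0.001], [0.194, 0.981, 0.0], [-0.001, 0.0, -1.0]]
wrist_force: [1.6, -0.9, 2.4]
opening: 11.9
grasp_force: 35.0
```

```bash
python3 -m creep '[[[0,0,0.003,0,0,0],[0,0,0,0,0,0],[0,0,0,0,0,0]]]'
python3 -m creep '[[[0,0,0.003,0,0,0],[0,0,0,0,0,0],[0,0,0,0,0,0]]]'
```

```text
time: 14.33
tool_pos: [588.7, -17.4, 81.5]
tcp_rot: [[-0.981, 0.194, 0.0], [0.194, 0.981, -0.0], [-0.0, 0.0, -1.0]]
wrist_force: [2.4, -0.2, 2.0]
opening: 11.9
grasp_force: 35.0
time: 14.58
tool_pos: [588.6, -17.3, 81.9]
tcp_rot: [[-0.981, 0.194, 0.0], [0.194, 0.981, -0.0], [-0.0, 0.0, -1.0]]
wrist_force: [3.4, 0.5, -2.2]
opening: 11.9
grasp_force: 35.0
```

Force reversed at the lock height (81.9), so the foot is seated in the groove. Releasing.

```bash
python3 -m creep '[[[0,0,0,0,0,0],[0,0,0,0,0,0],[0,0,0,0,0,0],[0,0,0,0,0,0],[0,0,0,0,0,0],[0,0,0,0,0,0]]]' 36
python3 -m creep '[[[0,0,0.03,0,0,0],[0,0,0.06,0,0,0],[0,0,0.09,0,0,0],[0,0,0.1,0,0,0],[0,0,0.1,0,0,0],[0,0,0.06,0,0,0],[0,0,0.03,0,0,0],[0,0,0,0,0,0]]]'
python3 -m creep '[[[-0.05,-0.05,0,0,0,0],[-0.05,-0.05,0,0,0,0],[-0.05,-0.05,0,0,0,0],[-0.02,-0.02,0,0,0,0],[0,0,0,0,0,0],[0,0,0,0,0,0],[0,0,0,0,0,0],[0,0,0,0,0,0]]]'
python3 - <<'E'
from plant import env
from h import *
for c in("scene","wrist"):
    s=env.read_state(); im=env.grab_frame(c); cv2.imwrite(f"pics/end_{c}.png",im)
    for l in("fob","fob_grip","bowl","tagring"): print(c,l,[(round(d["score"],2),np.round(d["at"],1).tolist()) for d in env.mark_of(c,l)][:5])
a=cv2.imread("pics/end_scene.png")[180:360,250:500];b=cv2.imread("pics/end_wrist.png")[60:360,130:530]
cv2.imwrite("pics/end.png",np.hstack([cv2.resize(a,(400,300)),b]))
E
```

```text
time: 15.08
tool_pos: [588.2, -17.3, 82.1]
tcp_rot: [[-0.981, 0.194, -0.001], [0.194, 0.981, 0.0], [0.001, -0.0, -1.0]]
wrist_force: [0.3, -0.6, 0.2]
opening: 35.6
grasp_force: 0.0
time: 15.75
tool_pos: [589.4, -17.3, 178.1]
tcp_rot: [[-0.981, 0.194, 0.003], [0.194, 0.981, 0.0], [-0.003, 0.001, -1.0]]
wrist_force: [0.3, 0.5, -0.6]
opening: 35.9
grasp_force: 0.0
time: 16.42
tool_pos: [554.9, -50.8, 176.2]
tcp_rot: [[-0.981, 0.194, 0.0], [0.194, 0.981, 0.0], [-0.0, 0.0, -1.0]]
wrist_force: [-0.3, 0.9, -0.1]
opening: 35.9
grasp_force: 0.0
scene fob [(0.91, [377.6, -276.8, 0.1]), (0.84, [567.7, -238.6, 5.5]), (0.71, [459.7, -344.9, 2.7]), (0.65, [591.4, -16.9, 48.2]), (0.64, [543.6, -319.9, 3.8])]
scene fob_grip [(0.94, [590.7, -15.9, 92.8]), (0.94, [569.2, -238.1, 53.1]), (0.71, [461.1, -335.7, 60.4]), (0.68, [383.4, -280.4, 44.1])]
scene bowl [(0.75, [628.9, 144.5, 104.6])]
scene tagring [(0.7, [639.5, -101.6, 54.4])]
wrist fob [(0.98, [570.0, -239.5, -3.5]), (0.91, [456.8, -340.1, 2.6]), (0.84, [543.1, -322.8, -2.1]), (0.7, [588.9, -15.9, 48.2]), (0.59, [380.4, -278.0, -0.7])]
wrist fob_grip [(0.8, [565.6, -238.5, 59.1]), (0.69, [382.2, -274.8, 42.1]), (0.61, [543.0, -322.0, 45.8]), (0.56, [589.6, -18.6, 93.2]), (0.27, [623.6, 147.1, 132.3])]
wrist bowl [(0.67, [624.2, 147.4, 134.0]), (0.56, [631.6, 147.9, 103.8])]
wrist tagring [(0.62, [644.6, -103.9, 53.6])]
```

View pics/end.png

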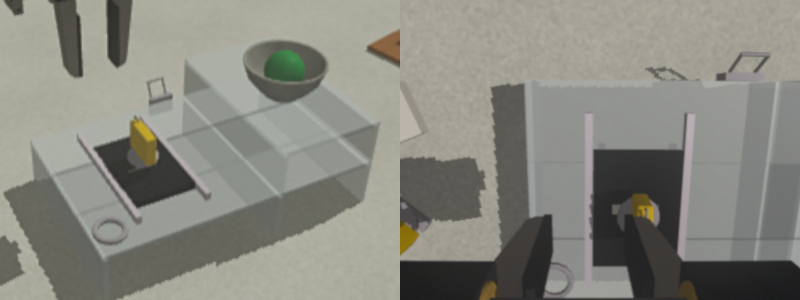

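The final pictures show the fob upright in the plate, wing along the rails and crosswise to the slot. The bowl, ball and tag ring are where they were.

```bash
python3 -c "
from plant import env;print(env.job_done())"
```

```text
the job is handed in; nothing more can be done
None
```

The yellow fob is locked upright in the black plate and the job is handed in, done in about 17 s; readings after each move showed under 6 N at the wrist, and the brush was not rechecked at the end.

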